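# Start the toaster on two frozen slices

### The job

Get the two frozen slices toasting by pushing and pressing with the tips of the closed fingers: first push the browning slider on the toaster's sloping control panel all the way to the dark end (the end next to the keys), then press the lever at the toaster's left end down until it catches and stays down, and last press the defrost key, the middle one of the three keys (with the raised star), fully in and let it come back out. Do not press the other two keys, do not press the defrost key before the lever is down, do not lift the bread, and leave the other things on the worktop where they stand.

Things in the scene. Friction and masses are not known exactly. Their poses are not given: they have to be found in the camera images.
- toaster: fixed two-slice toaster, 260 mm (its y) x 207 mm (x) x 173 mm high, steel with black end caps; origin on the worktop under its middle. -x is the front (towards the robot); the +y (left) end has the lever. Two slots along y at x +2 and +54 mm. The shell is 170 mm high from x -46 mm back; in front of it the control panel, see panel_mid
- panel_mid (a point): middle of the face of the black control panel, 258 mm along the toaster's y by 70 mm up the slope; it rises away from the robot at 20 degrees to level; its middle is 111 mm above the worktop. Slider in its left half, three keys in a row in its right half
- browning_slider (a joint): travel of the browning slider in m along the toaster's -y (to the right seen from the front): 0 = light end, 0.045 = dark end, the stop nearest the keys; starts between 0 and 0.022 and stays where it is left (friction about 1.2 N)
- slider_top (a point): centre of the top of the slider's upright steel thumb piece, which is 12 mm wide along the toaster's y, 22 mm along the slope, and stands 21 mm out of the panel at right angles to it
- lever (a joint): travel of the bread carriage in m, downward: 0 = up, 0.042 = fully down. An over-centre spring pushes it up with about 6 N at the top, weakening on the way; let go before about 0.027 it comes up again, pushed past about 0.032 it drops to its stop and stays down, held by about 1 N
- lever_top (a point): centre of the flat top of the lever's tab, 40 mm (toaster x) by 28 mm (toaster y) by 11 mm thick, which sticks out of the toaster's +y end; its centre is 20 mm outside that end face; 159 mm above the worktop when up, 117 mm when down
- reheat_key (a joint): travel of the reheat key, the key nearest the slider (three raised wavy lines): 0 = out, 0.0045 = fully in; springs back; not to be pressed
- reheat_key_top (a point): centre of the reheat key's top face
- defrost_key (a joint): travel of the defrost key, the middle key (raised six-armed star), into the panel at right angles to it: 0 = out, 0.0045 = fully in (about 5 N); springs back when let go
- defrost_key_top (a point): centre of the defrost key's top face, 26 mm (toaster y) by 22 mm (up the slope), 6 mm proud of the panel; the keys are 42 mm apart centre to centre along y
- cancel_key (a joint): travel of the cancel key, the key farthest from the slider (raised square): 0 = out, 0.0045 = fully in; springs back; not to be pressed
- cancel_key_top (a point): centre of the cancel key's top face
- slice_front_mid (a point): middle of the bread slice in the front slot: 99 mm wide, 98 mm high, 14 mm thick, loose, standing on the carriage and going down with it; sticks 38 mm out of the slot while the lever is up
- slice_back_mid (a point): middle of the same kind of slice in the back slot
- spoon_rest: white oval spoon rest, 124 x 73 x 13 mm, lying on the worktop below the lever; origin at the middle of its underside; not to be moved
- honey_jar: glass honey jar, 62 mm wide, 99 mm high, to the right of the toaster near the worktop's front edge; origin at the middle of its underside; not to be moved
- mug_right: green and white mug, 101 mm high, at the right; origin at its underside; not to be moved
- side_plate: white side plate, 180 mm across, 20 mm high, at the right; origin at the middle of its underside; not to be moved
- jam_jar: glass jam jar with a yellow lid, 71 mm wide, 110 mm high, right of the tall covered mixer; origin at the middle of its underside; not to be moved
- white_pot: flat round white pot with a lid, 90 mm across, 32 mm high, at the right; origin at the middle of its underside; not to be moved

How it is judged (in metres and radians):
On the way, in this order (a step that is already met when the one before it is completed fails the run):
1. the browning slider is pushed to its dark end (within 4 mm) (value of joint browning_slider above 0.041 m), for 0.1 s.
2. the lever is pressed down to its catch (value of joint lever above 0.039 m), for 0.1 s.
3. the defrost key is pressed in by the fingers (value of joint defrost_key above 0.0032 m and value of joint lever above 0.038 m), for 0.05 s.
At the end, for the whole second after the job is handed in: the slider stands within 4 mm of its dark end, the lever is down within 3 mm and stays there by itself, all three keys are out again, and both slices have gone down into their slots with the carriage (middles below 124 mm above the worktop) (value of joint browning_slider above 0.041 m and value of joint lever above 0.039 m and value of joint each of defrost_key, reheat_key, cancel_key below 0.001 m and z of each of slice_front_mid, slice_back_mid in the frame of toaster below 0.124 m); the robot touches nothing.
It fails at once if the reheat key was pressed (over 2.5 mm) (value of joint reheat_key above 0.0025 m).
It fails at once if the cancel key was pressed (over 2.5 mm) (value of joint cancel_key above 0.0025 m).
It fails at once if the defrost key was pressed before the lever was down (value of joint defrost_key above 0.0025 m and value of joint lever below 0.036 m).
It fails at once if a slice of bread was lifted (20 mm above its place on the raised carriage) (z of any of slice_front_mid, slice_back_mid in the frame of toaster above 0.18 m).
It fails at once if a bystander was moved by more than 25 mm (distance of any of spoon_rest, honey_jar, mug_right, side_plate, jam_jar, white_pot from where it was at the start of the episode above 0.025 m).
It also fails if it takes over 40 s, if anything falls off the work surface, if the arm or the gripper's body presses on something with over 40 N, if the wrist force passes 120 N, or if a joint passes its speed limit or range.

### The arm

A 6-joint arm with a two-finger parallel gripper is mounted at the origin on a cart in front of the work surface, level with it; the furniture and walls round the work are solid. World frame = base frame: x ahead of the robot, y to its left, z up, the work surface at z = 0. Lengths are in mm, angles in rad, forces in N, time in s.
With the tool pointing down it reaches from about 350 to 775 mm from the base axis. Payload 7.3 kg.
Tool frame: the origin (TCP) lies at the very end of the fingers, on their centre line; the grasp point (between the pads) lies 19 mm behind it; x points along the fingers, z is the direction in which the jaws open and shut, and the axes are right-handed (so a half turn about x gives the same grasp; the last joint's range is limited). The gripper opens to 92 mm and grips with 3 to 60 N. Pads are 19 mm wide; open, the fingers measure 130 mm over their backs; the gripper's body (75 mm by 190 mm) begins 47 mm behind the grasp point.
Start: joints at [1.111, 0.342, 1.524, -0, 1.275, -0.146], TCP at [162.04, 499.388, 226.741] pointing down, gripper open.
Joint ranges: [-2.53, 2.53], [-0.77, 2.02], [0.04, 2.7], [-1, 4.14], [0.28, 2.66], [-3.11, 3.11]. Speed limits (rad/s): [2.57, 2.57, 3.14, 3.14, 3.14, 3.14].

### API

Orientations are given as [roll, pitch, yaw] about the fixed x, y, z axes, in that order (R = Rz(yaw) Ry(pitch) Rx(roll)).
In Python, from plant import * gives the robot as it stands.
- The arm moves only by the tool carry_out, never from a script. Its argument "rows" is a list of rows, each a list of 4 numbers: the shift along the world's x, y, z in mm, then the turn about the world's z in degrees. In form: [[x, y, z, twist], ...]. A call has 1 to 20 rows; each row is the pose to reach, as a shift and turn from the pose measured when the call began; what a row does not reach only later rows make up. A row lasts 1/12 s, in which the tool goes at most 41.7 mm and 7.16 degrees, less where a joint would pass 70% of its speed; a pose out of reach is approached as far as the arm can. A call with a gripper value outside its range is refused whole. "hand" is the finger opening in mm, from 0 to 91.8, set as the call begins (left out, the last holds). The fingers move at their own pace and stop on an object; the grip force is fixed at half the most. Time passes only in rows, so rows that repeat a pose let the fingers close. It gives the time, the measured TCP pose, the force and the opening at its end, in the units of the state.
- get_obs(): the state, without advancing time (a new reading comes with each control period).
- capture(name): name is "scene" or "top"; returns the picture (480x640x3 uint8, red, green, blue); there is no depth.
- camera_info(name): a dict with "camera_matrix" (3x3 intrinsics, pixels), "dist" ([k1, k2, p1, p2, k3] as OpenCV has them; the pictures are not rectified), "pose" (4x4, takes a point from camera to world coordinates). Camera axes: x right, y down, z forward; pixel columns grow to the right and rows downward; lengths in mm; the calibration is good to about 2 mm. A picture is of the moment at which its call begins. camera_info takes no time and is no camera call.
- close_job(): hands the job in, once; it reports no verdict.
The state is a dict: "time": time; "joint_positions": joint angles; "dq": joint speeds; "tau": joint torques, N m; "tool_pos": TCP position; "tcp_rot": TCP orientation; "contact_force": force on the tool from outside, world axes, zero at the start; "moment": the same for the moment, N m; "grip_width": finger opening in mm.
Only numpy, scipy, OpenCV 4.12 (cv2) and the standard library are available. Lean on these libraries where they do the work, as an engineer would, in place of code of your own. Each camera call takes 0.05 s, during which the arm holds its last target. There are 200 camera calls.

## Working session

There is one attempt and no reset: what is moved stays moved. The work goes in short steps, Python scripts to look and compute and a tool call to move; the robot and the scene stay as the last step left them, time stands still between calls to the robot, and variables do not carry over. Pictures are saved under pics/ and viewed, about 8 in all and at most 12, crops included, and the job is handed in when it is done.

Besides the shell and the picture viewer there is one more tool, called as a command line: name --pt "numbers of a row" for each row, then --argument value for the rest. carry_out: Moves the arm, as the interface text tells. Its arguments: {"type":"object","properties":{"rows":{"type":"array"},"hand":{"type":"number"}},"required":["rows"]}

```bash
mkdir -p pics; python3 - <<'E'
from plant import *
import cv2
for n in("scene","top"):
    cv2.imwrite(f"pics/{n}0.png",capture(n)[:,:,::-1]); i=camera_info(n); print(n,i)
o=get_obs();print(o)
E
```

```text
scene {'camera_matrix': array([[493.75542641,   0.        , 316.37672387],
       [  0.        , 493.75542641, 238.42378595],
       [  0.        ,   0.        ,   1.        ]]), 'dist': array([-0.0106107,  0.       ,  0.       ,  0.       ,  0.       ]), 'pose': array([[ 7.13198915e-01, -3.68650183e-01,  5.96191539e-01,
        -1.71863721e+02],
       [-7.00709792e-01, -3.52150756e-01,  6.20480162e-01,
        -7.85283192e+02],
       [-1.87908239e-02, -8.60283027e-01, -5.09470330e-01,
         7.54426967e+02],
       [ 0.00000000e+00,  0.00000000e+00,  0.00000000e+00,
         1.00000000e+00]])}
top {'camera_matrix': array([[496.55676995,   0.        , 322.13654217],
       [  0.        , 496.55676995, 240.50031631],
       [  0.        ,   0.        ,   1.        ]]), 'dist': array([0.02779802, 0.        , 0.        , 0.        , 0.        ]), 'pose': array([[ 7.40580963e-03, -9.89419677e-01,  1.44892572e-01,
         3.90536089e+02],
       [-9.99971927e-01, -7.16245109e-03,  2.20115964e-03,
        -3.18575552e+01],
       [-1.14008470e-03, -1.44904806e-01, -9.89444944e-01,
         1.26299978e+03],
       [ 0.00000000e+00,  0.00000000e+00,  0.00000000e+00,
         1.00000000e+00]])}
{'time': 0.1, 'joint_positions': array([ 1.11100014e+00,  3.42677808e-01,  1.52490193e+00, -6.30861293e-06,
        1.27539532e+00, -1.46030594e-01]), 'dq': array([-1.09122292e-06, -2.35988075e-03, -2.45153316e-03, -8.14088828e-04,
       -7.22938215e-04,  2.62282409e-04]), 'tau': array([ 1.63610363e-03, -4.32002449e+01, -2.44695801e+01,  7.18795834e-02,
        5.25895553e-02, -1.20371587e-05]), 'tool_pos': array([161.87495811, 499.05005751, 226.10843284]), 'tcp_rot': array([ 2.99992602,  1.5694139 , -2.02622671]), 'contact_force': array([-0.08382107,  0.57859269, -0.13515889]), 'moment': array([-0.00445477, -0.00931978,  0.01609232]), 'grip_width': 91.86653170165037}
```

View pics/scene0.png

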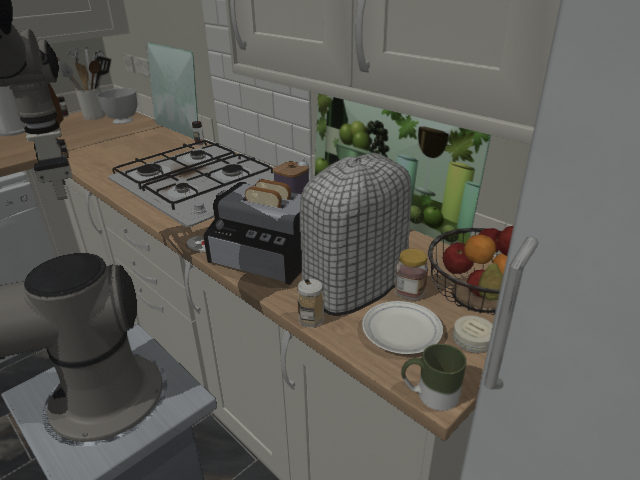

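View pics/top0.png

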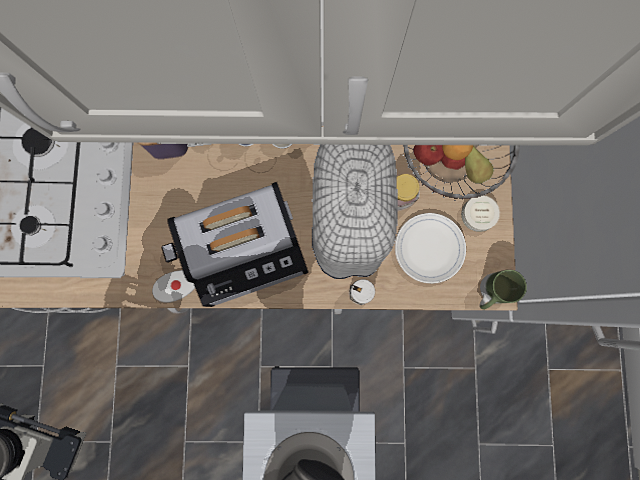

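The scene view shows the toaster at about (255,235). The top view shows the lever tab at (168,252), the slider near (215,288) and the keys at (252,274), (268,268) and (286,262). The spoon rest is at (173,286). Next I'll enlarge both.

```bash
python3 - <<'E'
import cv2,numpy as np
t=cv2.imread("pics/top0.png")[175:310,150:315];s=cv2.imread("pics/scene0.png")[170:285,180:310]
g=lambda a,f:np.uint8(255*(cv2.resize(a,None,fx=f,fy=f,interpolation=cv2.INTER_CUBIC)/255.)**.6)
cv2.imwrite("pics/t1.png",g(t,4));cv2.imwrite("pics/s1.png",g(s,5))
E
```

```text
(no output)
```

View pics/t1.png

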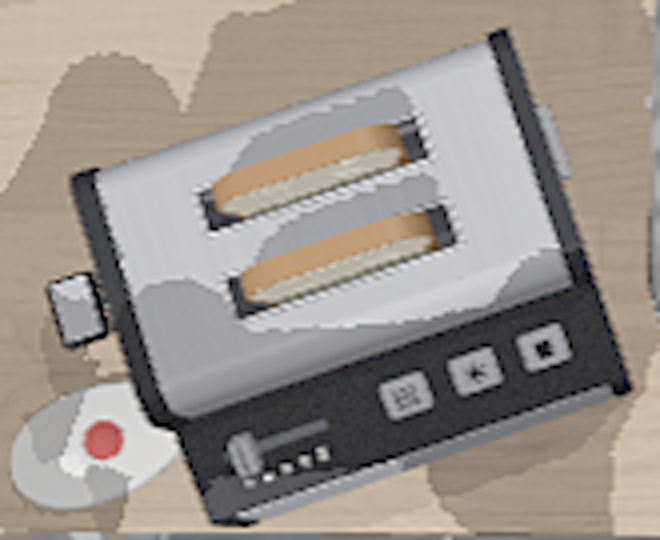

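View pics/s1.png

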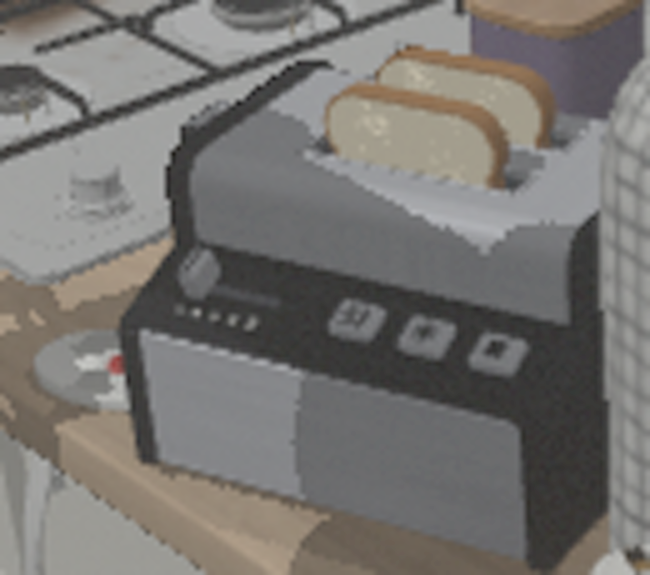

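The 4x top crop shows the lever tab top at (78,309), keys at (406,395), (476,371) and (546,346), and the slider thumb at about (240,442). The 5x scene crop shows keys at (357,317), (427,335) and (497,352), and the thumb top at about (197,268).

```bash
cat >h.py <<'E'
from plant import *
import cv2,numpy as np
def ray(n,p):
    i=camera_info(n);u=cv2.undistortPoints(np.float64([[p]]),i["camera_matrix"],i["dist"])[0,0]
    P=i["pose"];return P[:3,3],P[:3,:3]@np.r_[u,1]
def atz(n,p,z):
    o,d=ray(n,p);return o+d*(z-o[2])/d[2]
def tri(a,b):
    o1,d1=ray("top",a);o2,d2=ray("scene",b)
    A=np.c_[d1,-d2];s=np.linalg.lstsq(A,o2-o1,rcond=None)[0]
    p,q=o1+s[0]*d1,o2+s[1]*d2;return (p+q)/2,np.linalg.norm(p-q)
E
python3 - <<'E'
from h import *
np.set_printoptions(precision=1,suppress=True)
T=lambda x,y:(150+(x+.5)/4-.5,175+(y+.5)/4-.5);S=lambda x,y:(180+(x+.5)/5-.5,170+(y+.5)/5-.5)
K=[(T(406,394),S(357,317)),(T(476,370),S(427,335)),(T(546,345),S(497,352))]
for a,b in K: print(atz("top",a,116.6),atz("scene",b,116.6),*tri(a,b))
print("slider",tri(T(240,442),S(197,268)),atz("top",T(240,440),131),atz("scene",S(197,268),131))
print("lever",atz("top",T(77,308),159))
k=[atz("top",a,116.6) for a,b in K];d=k[0]-k[2];print("yaw",np.degrees(np.arctan2(-d[0],d[1])),np.linalg.norm(d))
y=np.arctan2(-d[0],d[1])
c,s=np.cos(y),np.sin(y);R=np.array([[c,-s],[s,c]])
# edges of end caps at top z~172
for n,p in dict(bl=T(86,172),br=T(500,36),fr=T(622,388)).items(): print(n,atz("top",p,172 if n!='fr' else 99))
L=atz("top",T(77,308),159)
for q in k+[L,atz("top",T(240,440),131)]: print("tf rel lever",R.T@(q-L)[:2])
E
```

```text
[481.1 134.2 116.6] [476.6 134.1 116.6] [479.7 135.5 114.9] 3.6151040344773584
[495.2  94.1 116.6] [490.   93.3 116.6] [494.   95.5 114.2] 3.7344168464106726
[510.1  53.9 116.6] [503.7  54.3 116.6] [508.2  55.6 114.5] 5.324044596375457
slider (array([449.1, 230.3, 120.2]), np.float64(8.47185020793821)) [453.2 225.5 131. ] [435.5 215.9 131. ]
lever [524.6 312.9 159. ]
yaw 19.850267072252976 85.37356158729
bl [599.4 307.8 172. ]
br [679.3  78.8 172. ]
fr [486.9  10.1  99. ]
tf rel lever [-101.6 -153.3]
tf rel lever [-101.9 -195.8]
tf rel lever [-101.6 -238.7]
tf rel lever [0. 0.]
tf rel lever [-96.9 -58. ]
```

```bash
python3 - <<'E'
from h import *
from scipy.spatial.transform import Rotation as Ro
np.set_printoptions(precision=2,suppress=True)
o=get_obs();R=Ro.from_euler('xyz',o["tcp_rot"]).as_matrix();print(R)
z=R[:,2];print("jaw yaw",np.degrees(np.arctan2(z[1],z[0])), "toaster y axis yaw",90+19.85)
T=lambda x,y:(150+(x+.5)/4-.5,175+(y+.5)/4-.5)
L=np.array([524.6,312.9]);c,s=np.cos(.3464),np.sin(.3464);Q=np.array([[c,-s],[s,c]])
print("slot end",Q.T@(atz("top",T(328,425),111)[:2]-L), "mixer", atz("top",(313,250),250),atz("top",(313,270),150))
E
```

```text
[[-0.   -0.95  0.31]
 [-0.    0.31  0.95]
 [-1.    0.   -0.  ]]
jaw yaw 72.02266878224461 toaster y axis yaw 109.85
slot end [-102.98 -104.61] mixer [519.   -10.97 250.  ] [486.42  -9.36 150.  ]
```

carry_out --hand 0 --pt "30 -27 0 6" --pt "60 -54 0 12" --pt "90 -81 0 18" --pt "120 -107 0 24" --pt "150 -134 0 30" --pt "180 -161 0 36" --pt "210 -188 0 38" --pt "240 -215 0 38" --pt "273 -244 0 38" --pt "273 -244 -35 38" --pt "273 -244 -60 38" --pt "273 -244 -80 38" --pt "273 -244 -80 38" --pt "273 -244 -80 38"

```text
time: 1.27
tool_pos: [434.4, 254.8, 145.5]
tcp_rot: [2.035, 1.568, -2.328]
contact_force: [-0.1, -0.4, 0.7]
grip_width: 3.4
```

```bash
python3 - <<'E'
from h import *
a=capture("top")[175:310,150:315,::-1];b=capture("scene")[170:285,180:310,::-1]
g=lambda a:np.uint8(255*(cv2.resize(a,(400,400),interpolation=cv2.INTER_CUBIC)/255.)**.6)
cv2.imwrite("pics/m2.png",np.hstack([g(a),g(b)]))
E
```

```text
(no output)
```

View pics/m2.png

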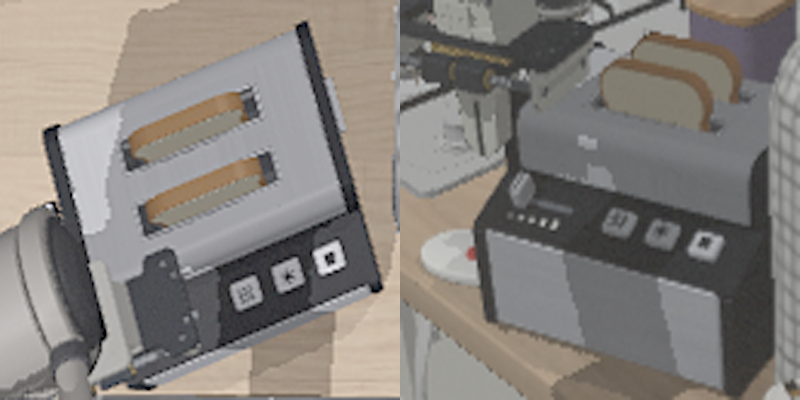

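The tips are clear to the left of the thumb. I'll go down and push.

carry_out --pt "0 0 -10 0" --pt "0 0 -18 0" --pt "0 0 -25 0" --pt "0 0 -25 0" --pt "2 -6 -25 0" --pt "4 -11 -25 0" --pt "6 -17 -25 0"

```text
time: 1.95
tool_pos: [441.8, 238.3, 122.7]
tcp_rot: [-1.976, 1.568, -0.056]
contact_force: [-0.7, 0.5, 1.4]
grip_width: 0.4
```

carry_out --pt "2 -6 -1 0" --pt "4 -11 -1 0" --pt "6 -17 -1 0" --pt "8 -22 -1 0" --pt "8 -22 -1 0"

```text
time: 2.37
tool_pos: [450.4, 215.2, 121.9]
tcp_rot: [-2.024, 1.568, -0.104]
contact_force: [-0.2, 0.2, 3.3]
grip_width: 0.2
```

```bash
python3 - <<'E'
from h import *
b=capture("scene")[170:285,180:310,::-1];o=get_obs();print(o["tool_pos"],o["contact_force"])
g=lambda a:np.uint8(255*(cv2.resize(a,None,fx=5,fy=5,interpolation=cv2.INTER_CUBIC)/255.)**.6)
cv2.imwrite("pics/m3.png",g(b))
E
```

```text
[450.21504215 215.64594909 121.77092516] [0.07707443 0.60323498 0.60715053]
```

View pics/m3.png

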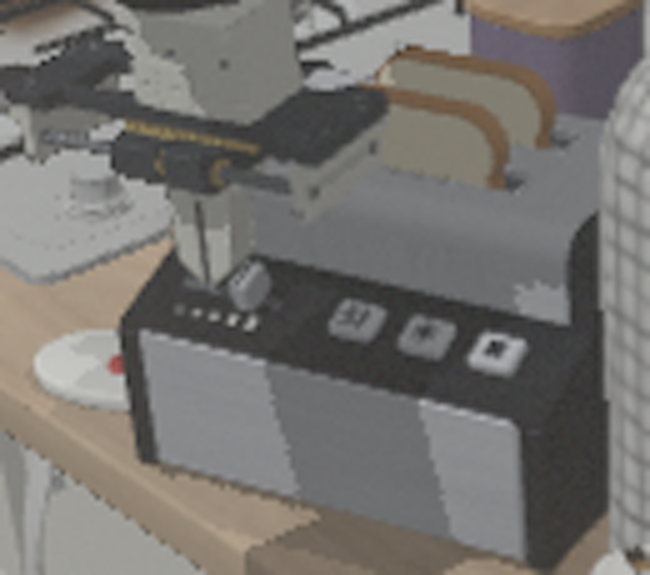

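The thumb has moved from (198,272) to (248,285) in the crop, and the tips are against its left face. I'll keep pushing to the stop.

carry_out --pt "2 -5 0 0" --pt "3 -8 0 0" --pt "4 -10 0 0" --pt "4 -11 0 0" --pt "4 -11 0 0"

```text
time: 2.83
tool_pos: [453.4, 207.2, 122.2]
tcp_rot: [-0.724, 1.566, 1.196]
contact_force: [-5.6, 14.8, 5.7]
grip_width: 0.6
```

It hit the stop at about 15 N, so the slider is at the dark end. Next I back off, lift and move above the lever.

carry_out --pt "-3 8 0 0" --pt "-5 14 15 0" --pt "-5 14 50 0" --pt "-5 20 80 -7" --pt "0 40 80 -14" --pt "15 60 80 -21" --pt "30 80 80 -28" --pt "45 95 80 -35" --pt "60 106 80 -42" --pt "71 106 80 -49" --pt "71 106 80 -56" --pt "71 106 80 -63" --pt "71 106 80 -70" --pt "71 106 80 -77" --pt "71 106 75 -84" --pt "71 106 70 -90" --pt "71 106 65 -90" --pt "71 106 60 -90" --pt "71 106 60 -90"

```text
time: 4.42
tool_pos: [523.8, 312.9, 180.6]
tcp_rot: [-1.219, 1.567, -0.867]
contact_force: [-0.5, 0.2, -0.8]
grip_width: 0.4
```

```bash
python3 - <<'E'
from h import *
a=capture("top")[175:310,150:315,::-1];b=capture("scene")[160:290,180:310,::-1];o=get_obs();print(o["tool_pos"],o["contact_force"],o["joint_positions"])
g=lambda a:np.uint8(255*(cv2.resize(a,(400,400),interpolation=cv2.INTER_CUBIC)/255.)**.6)
cv2.imwrite("pics/m4.png",np.hstack([g(a),g(b)]))
E
```

```text
[524.28295569 313.1690771  181.82859492] [-0.00424315  0.22836436  0.41096694] [ 0.41503861  0.53307377  1.34448519 -0.00403673  1.26098605  0.06593628]
```

View pics/m4.png

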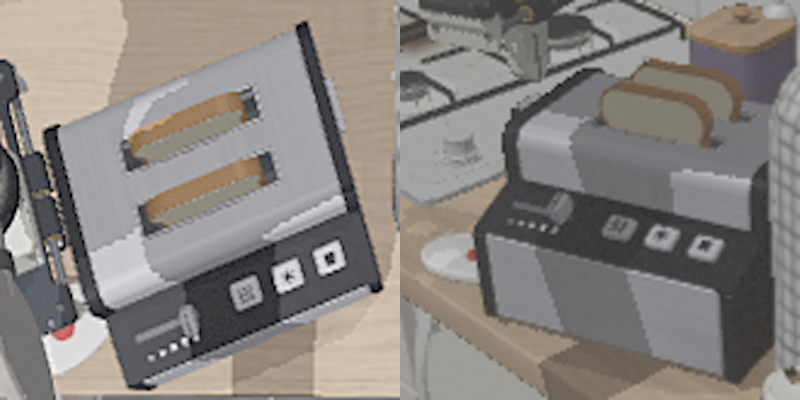

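The slider is at the dark end of its slot: its thumb is at the right end, (188,322) in the left half. The tips are over the lever, so I'll press.

carry_out --pt "0 0 -10 0" --pt "0 0 -18 0" --pt "0 0 -24 0" --pt "0 0 -30 0" --pt "0 0 -36 0" --pt "0 0 -36 0"

```text
time: 5.02
tool_pos: [523.9, 313.0, 144.5]
tcp_rot: [-1.131, 1.567, -0.781]
contact_force: [-0.9, 0.2, 2.0]
grip_width: 0.3
```

```bash
python3 - <<'E'
from h import *
a=capture("top")[175:310,150:315,::-1];b=capture("scene")[160:290,180:310,::-1];o=get_obs();print(o["tool_pos"],o["contact_force"])
g=lambda a:np.uint8(255*(cv2.resize(a,(400,400),interpolation=cv2.INTER_CUBIC)/255.)**.6)
cv2.imwrite("pics/m5.png",np.hstack([g(a),g(b)]))
E
```

```text
[524.14267733 313.06285077 145.58009763] [-1.47406712 -0.42437695  2.40999715]
```

View pics/m5.png

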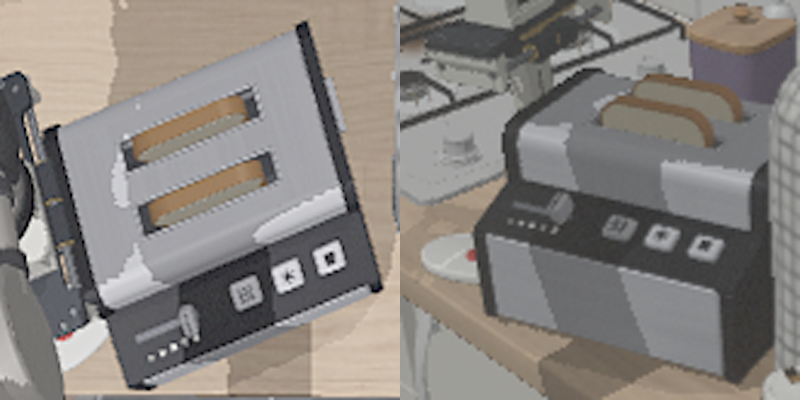

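The bread tops have come down in both halves (right half, front slice top from row 88 to row 98), so the lever is moving. I'll keep pressing.

carry_out --pt "0 0 -6 0" --pt "0 0 -12 0" --pt "0 0 -18 0" --pt "0 0 -23 0" --pt "0 0 -28 0" --pt "0 0 -31 0" --pt "0 0 -31 0" --pt "0 0 -31 0"

```text
time: 5.78
tool_pos: [523.9, 313.1, 116.0]
tcp_rot: [-0.901, 1.566, -0.55]
contact_force: [-5.3, -1.4, 13.3]
grip_width: 0.4
```

The lever is at its stop: z is 116, with 13 N back. Now lift and go above the defrost key.

carry_out --pt "0 0 20 0" --pt "0 0 50 0" --pt "0 0 78 0" --pt "-3 -15 78 7" --pt "-6 -35 78 14" --pt "-9 -55 78 21" --pt "-12 -80 78 28" --pt "-16 -105 78 35" --pt "-20 -130 78 42" --pt "-24 -150 78 49" --pt "-27 -170 78 56" --pt "-30 -190 78 63" --pt "-32 -205 78 70" --pt "-33 -215 78 77" --pt "-33 -215 60 80" --pt "-33 -215 40 80" --pt "-33 -215 24 80" --pt "-33 -215 24 80" --pt "-33 -215 24 80"

```text
time: 7.37
tool_pos: [490.4, 98.0, 139.3]
tcp_rot: [-0.424, 1.567, 1.323]
contact_force: [0.6, 0.3, 0.2]
grip_width: 0.5
```

```bash
python3 - <<'E'
from h import *
a=capture("top")[175:310,150:315,::-1];b=capture("scene")[170:285,180:310,::-1];o=get_obs();print(o["tool_pos"],o["contact_force"])
g=lambda a:np.uint8(255*(cv2.resize(a,(400,400),interpolation=cv2.INTER_CUBIC)/255.)**.6)
cv2.imwrite("pics/m6.png",np.hstack([g(a),g(b)]))
E
```

```text
[491.51157365  98.15064958 140.75633586] [ 0.73556995  0.50260663 -0.1915336 ]
```

View pics/m6.png

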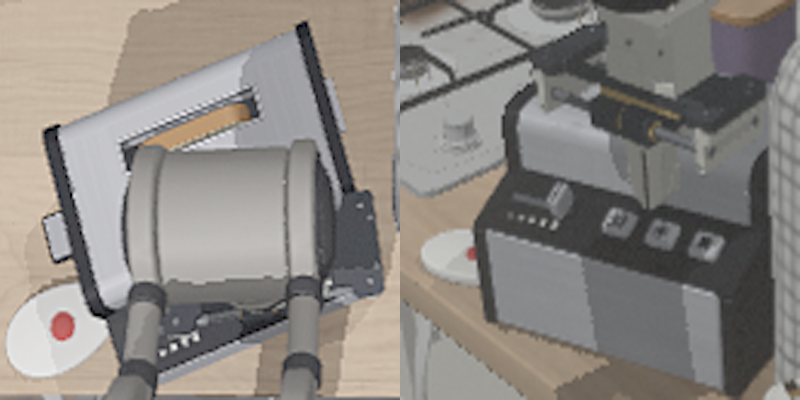

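The lever has stayed down, with its tab at (60,237) and the slices sunk. The tips hang above the star key, at (655,207) in the right half with the key at (662,233). I'll press in steps.

carry_out --pt "0 -1 -8 0" --pt "0 -1 -15 0" --pt "0 -1 -19 0" --pt "0 -1 -22 0" --pt "0 -1 -22 0"

```text
time: 7.88
tool_pos: [491.7, 97.3, 118.5]
tcp_rot: [-1.065, 1.565, 0.682]
contact_force: [-0.0, 0.6, 3.6]
grip_width: 0.1
```

carry_out --pt "0 0 -2 0" --pt "0 0 -4 0" --pt "0 0 -5 0" --pt "0 0 -6 0" --pt "0 0 -6 0"

```text
time: 8.3
tool_pos: [492.9, 97.6, 114.9]
tcp_rot: [-1.279, 1.561, 0.468]
contact_force: [-5.3, 1.6, 20.5]
grip_width: 0.3
```

```bash
python3 - <<'E'
from h import *
b=capture("scene")[190:270,230:310,::-1];o=get_obs();print(o["tool_pos"],o["contact_force"])
cv2.imwrite("pics/m7.png",np.uint8(255*(cv2.resize(b,(560,560),interpolation=cv2.INTER_CUBIC)/255.)**.6))
E
```

```text
[492.91627876  97.60849999 114.99491796] [-5.02240111  1.12854027 20.3199052 ]
```

View pics/m7.png

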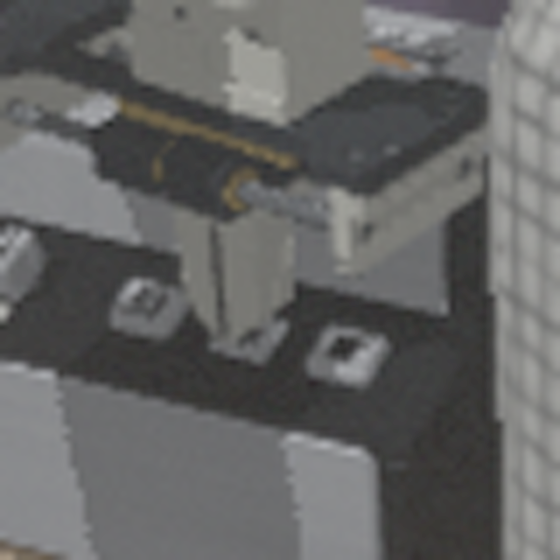

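The star key (250,340) is visibly flush with the panel. Its neighbours, at (148,303) and (347,352), are still out. I'll back away upwards.

carry_out --pt "0 0 10 0" --pt "0 0 30 0" --pt "0 0 60 0" --pt "0 0 90 0" --pt "-20 0 110 0" --pt "-50 10 120 0" --pt "-80 20 120 0" --pt "-100 30 120 0" --pt "-100 30 120 0" --pt "-100 30 120 0"

```text
time: 9.18
tool_pos: [392.3, 127.9, 235.2]
tcp_rot: [-1.329, 1.56, 0.419]
contact_force: [0.7, -0.6, 0.2]
grip_width: 0.8
```

```bash
python3 - <<'E'
from h import *
a=capture("top")[175:310,150:315,::-1];b=capture("scene")[170:285,180:310,::-1];o=get_obs();print(o["tool_pos"],o["contact_force"])
g=lambda a:np.uint8(255*(cv2.resize(a,(400,400),interpolation=cv2.INTER_CUBIC)/255.)**.6)
cv2.imwrite("pics/m8.png",np.hstack([g(a),g(b)]))
E
```

```text
[393.54214235 127.44795643 234.99066202] [-0.17463267  0.72488822 -0.27182958]
```

View pics/m8.png

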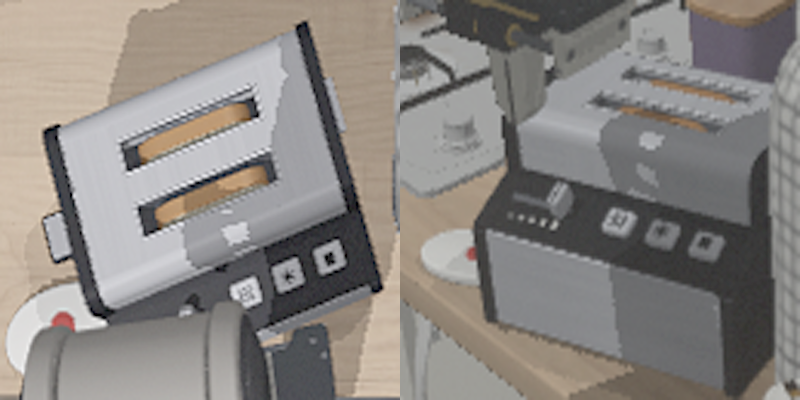

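The slider is at the dark end, the lever is down with the slices sunk, all keys are out, and the arm is clear.

```bash
python3 -c "
from plant import *
print(close_job())"
```

```text
the job is handed in; nothing more can be done
None
```

I carried out all three steps in order and handed the job in at about 9 s of the 40 s allowed; no verdict is reported.

- **Slider:** I pushed it to the dark end, where it met its stop at about 15 N. The last scene picture shows it still at that end.
- **Lever:** I pressed it to its stop, with the fingertips at 116 mm and 13 N back. It stayed down after I let go, and both slices sank into their slots.
- **Defrost key:** I pressed it to its stop at about 20 N, and a picture taken while it was pressed showed it flush with the panel. It came back out when released. The reheat and cancel keys looked out in every picture.

In the last pictures the arm was clear, with nothing beyond noise on the force reading, and the spoon rest had not moved. I didn't picture the bystanders at the right again after the start, but the arm never went near them.

The two cameras differed by 4–8 mm on the keys, and by more on the slider top. I relied mainly on the top view for positions and used contact forces to confirm each push.

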